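# Orient the specimen stage and clamp it

## Task

Push the pointer arm of the swivelling specimen stage round until it points straight at the tall slim pin (not the squat stud), and only then push the clamping lever all the way round to its stop, leaving the pointer on the pin. Pick nothing up: the wax block stays lying in the stage's dish, and everything else on the bench stays where it is.

Things in the scene. Friction and masses are not known exactly. Their poses are not given: they have to be found in the camera images.
- stand: Fixed dark grey base plate, 265 x 300 mm and 20 mm thick, its top at z = 0.020. Origin on the table directly under the stage's axis. Its -x side (towards the robot) carries the scale and the two markers; it reaches 165 mm to -x, 100 mm to +x, 140 mm to +y and 160 mm to -y of the origin.
- stage_axis (a point): On the vertical axis of the swivelling stage, at the floor of its round aluminium dish (z = 0.034; dish 68 mm across outside, 60 mm inside, rim top at z = 0.039). Turns with the stage; its own +x axis runs along the pointer arm towards the tip, its z axis is up.
- pointer_tip (a point): Tip of the aluminium pointer arm, on its top face (z = 0.048), 105 mm from the stage's axis; +x axis outwards along the arm. The arm is a straight radial bar 12 mm wide from 34 to 87 mm from the axis (then it narrows), from z = 0.030 to z = 0.048, with free space at both sides and 10 mm under it. The line along the arm from the axis through the tip is what must hit the pin.
- swivel (a joint): Angle of the stage and its pointer arm about the vertical axis, rad, limits -1.0 to 1.0: at 0 the arm points along the stand's -x, towards the robot; it grows counter-clockwise seen from above, so that the tip then moves to the stand's -y. Dry friction (about 0.15 N m) keeps it where it is left; no spring.
- tall_pin_top (a point): Centre of the top of the tall slim steel pin, the one to point at: 12 mm across, 50 mm tall, fixed on the plate (top at z = 0.070), 120 to 160 mm from the stage's axis, on either side of the scale.
- squat_stud_top (a point): Centre of the top of the other marker, a squat steel stud 22 mm across and 14 mm tall, fixed on the plate. Not the one to point at.
- clamp_axis (a point): On the vertical axis of the clamping lever, at the top of its arm (z = 0.048), 125 mm to -y and 20 mm to -x of the stand's origin in the stand's frame. Its own +x axis runs along the lever towards the knob; it turns with the lever.
- clamp_knob (a point): Centre of the black ball knob (24 mm across) at the lever's end, 95 mm from the lever's axis, z = 0.044. The lever is a steel bar 12 mm wide from z = 0.034 to z = 0.048, with a round boss of 14 mm radius at the axis (28 mm across).
- clamp (a joint): Angle of the clamping lever, rad, limits 0 (open: the lever points to the stand's -y, out to the right) to 1.45 (locked, against its stop: the lever points nearly to the stand's -x, towards the robot, its side against a small dark steel stop block 12 x 8 x 20 mm on the plate). It grows clockwise seen from above. Dry friction about 0.2 N m, no spring. The lever does not brake the stage: the pointer can still be pushed after it is locked.
- block_centre (a point): Centre of the loose wax block lying in the dish on the stage's axis: white cassette 40 x 28 x 6 mm with a yellow wax brick 33 x 23 x 8 mm on it, 14 mm tall in all (z = 0.034 to 0.048). It turns with the stage and must stay lying there.
- spare_block: Bystander: a second wax block, 40 x 28 x 14 mm, loose on the far left of the stand's plate; origin under its centre.
- mould: Bystander: small open steel mould 45 x 35 x 14 mm, loose on the far right of the stand's plate; origin under its centre.
- reagent: Bystander: amber bottle 68 mm across, 150 mm tall, to the left of the stand; origin under its centre.
- stain_jar: Bystander: glass jar 60 mm across, 85 mm tall, to the right of the stand; origin under its centre.
- cassette_tray: Bystander: white divided tray 160 x 100 x 35 mm, to the left; origin under its centre.
- brush: Bystander: brush 170 mm long lying on the right; origin under its middle.
- forceps: Bystander: steel forceps 120 mm long lying on the right; origin under their middle.

How it is judged:
On the way, in this order (a step that is already met when the one before it is completed fails the run):
1. the pointer is at rest on the tall pin while the clamping lever is still open (y of tall_pin_top in the frame of pointer_tip between -0.007 and 0.007 m and x of tall_pin_top in the frame of pointer_tip above 0 m and velocity of joint swivel between -0.05 and 0.05 rad/s and value of joint clamp below 0.5 rad), for 0.2 s.
2. the clamping lever is at its stop (value of joint clamp above 1.35 rad), for 0.2 s.
At the end, for the whole second after the job is handed in: The line of the pointer arm passes within 7 mm of the tall pin's centre, the stage is at rest, the clamping lever is within 0.1 rad of its stop (joint above 1.35), and the wax block lies flat in the dish within 12 mm of the axis (y of tall_pin_top in the frame of pointer_tip between -0.007 and 0.007 m and x of tall_pin_top in the frame of pointer_tip above 0 m and velocity of joint swivel between -0.05 and 0.05 rad/s and value of joint clamp above 1.35 rad and horizontal distance between block_centre and stage_axis below 0.012 m and height (world z) of block_centre below 0.046 m and angle between block_centre's own z axis and vertical below 0.15 rad); the robot touches nothing.
It fails at once if the clamping lever is swung over (past 0.7 rad) while the pointer's line is more than 10 mm off the tall pin (value of joint clamp above 0.7 rad and not (y of tall_pin_top in the frame of pointer_tip between -0.01 and 0.01 m and x of tall_pin_top in the frame of pointer_tip above 0 m)).
It fails at once if the wax block is lifted or pushed out of its dish (height (world z) of block_centre above 0.05 m or horizontal distance between block_centre and stage_axis above 0.015 m).
It fails at once if a bystander (spare wax block, mould, amber bottle, jar, tray, brush or forceps) is picked up or moved more than 20 mm (distance of any of spare_block, mould, reagent, stain_jar, cassette_tray, brush, forceps from where it was at the start of the episode above 0.02 m).
It also fails if it takes over 54 s, if anything falls off the work surface, if the arm or the gripper's body presses on something with over 40 N, if the wrist force passes 120 N, or if a joint passes its speed limit or range.

## Robot

A 6-joint arm with a two-finger parallel gripper is mounted at the origin on the work surface. World frame = base frame: x ahead of the robot, y to its left, z up, the work surface at z = 0. Lengths are in m, angles in rad, forces in N, time in s.
With the tool pointing down it reaches from about 0.25 to 0.775 m from the base axis. Payload 4 kg.
Tool frame: the origin (TCP) lies at the very end of the fingers, on their centre line; the grasp point (between the pads) lies hold_point_z behind it (hold_point_z is the distance from the TCP to the grasp point, in m); z points along the fingers, y is the direction in which the jaws open and shut (so a half turn about z gives the same grasp; the last joint's range is limited). The gripper opens to 94 mm and grips with 3 to 60 N. Pads are 16 mm wide; open, the fingers measure 119 mm over their backs; the gripper's body (75 mm by 177 mm) begins 78 mm behind the grasp point.
Start: joints at [-0.103, 0.087, 1.371, -0, 1.684, -0.103], TCP at [0.55, -0, 0.206] pointing down, gripper open.
Joint ranges: [-3.1, 3.1], [-0.76, 2.03], [0.27, 2.55], [-1.08, 4.22], [0.17, 2.65], [-2.57, 2.57]. Speed limits (rad/s): [2.79, 2.79, 3.14, 3.14, 3.14, 3.14].

## Interface

Orientations are given as [roll, pitch, yaw] about the fixed x, y, z axes, in that order (R = Rz(yaw) Ry(pitch) Rx(roll)).
In Python, from bench import * gives the robot as it stands.
- The arm moves only by the tool step_arm, never from a script. Its argument "increments" is text: rows parted by semicolons, each of 6 numbers parted by spaces: the shift along the tool's x, y, z in cm, then the turn, a rotation vector about the tool's x, y, z in rad. A call has 1 to 5 rows; each row shifts and turns the commanded pose from where the row before left it, along the tool's axes as they then stand; what a row does not reach is not made up. A row lasts 1/10 s, in which the tool goes at most 50 mm and 8.59 degrees, less where a joint would pass 70% of its speed; a pose out of reach is approached as far as the arm can. A call is refused whole if a number of a shift passes 5 or a number of a turn 0.15, either way. A call with a gripper value outside its range is refused whole. "claw" is the gripper's target within -1 to 1 (shut at 1, half-way at 0, fully open at -1), set as the call begins (left out, the last holds). The fingers move at their own pace and stop on an object; the grip force is fixed at half the most. Time passes only in rows, so rows that do not move let the fingers close. It gives the time, the measured TCP pose, the force and the opening at its end, in the units of the state.
- get_obs(): the state, without advancing time (a new reading comes with each control period).
- snapshot(name): name is "scene" or "side" or "wrist"; returns the picture (420x560x3 uint8, red, green, blue); there is no depth.
- calibration(name): a dict with "camera_matrix" (3x3 intrinsics, pixels), "eye" and "orientation" of the camera in the world; the wrist camera has in their place "tool_from_camera" (4x4, takes a point from camera to tool coordinates, whose origin is the TCP and whose axes are the flange's). Camera axes: x right, y up, looking along -z (the intrinsics and any distortion apply to the point x, -y, -z); pixel columns grow to the right and rows downward; lengths in m; the calibration is good to about 2 mm. A picture is of the moment at which its call begins: read the wrist's pose just before it. calibration takes no time and is no camera call.
- close_job(): hands the job in, once; it reports no verdict.
The state is a dict: "time": time; "joint_positions": joint angles; "qvel": joint speeds; "joint_torque": joint torques, N m; "tool_pos": TCP position; "ee_rot": TCP orientation; "wrist_force": force on the tool from outside, world axes, zero at the start; "wrist_torque": the same for the moment, N m; "width": finger opening in m.
Only numpy, scipy, OpenCV 4.12 (cv2) and the standard library are available. Lean on these libraries where they do the work, as an engineer would, in place of code of your own. Each camera call takes 0.05 s, during which the arm holds its last target. There are 200 camera calls.

## Working session

There is one attempt and no reset: what is moved stays moved. The work goes in short steps, Python scripts to look and compute and a tool call to move; the robot and the scene stay as the last step left them, time stands still between calls to the robot, and variables do not carry over. Pictures are saved under pics/ and viewed, about 8 in all and at most 12, crops included, and the job is handed in when it is done.

Besides the shell and the picture viewer there is one more tool, called after "Emit:" as a command line: name --argument value ..., lists and objects as JSON in quotes. step_arm: Moves the arm, as the interface text tells. Its arguments: {"type":"object","properties":{"increments":{"type":"string"},"claw":{"type":"number"}},"required":["increments"]}

```bash
mkdir -p pics; cat > h.py <<'E'
from bench import *
import numpy as np, cv2
from scipy.spatial.transform import Rotation as R
def save(n,f):
    im=snapshot(n); cv2.imwrite('pics/'+f,im[:,:,::-1]); return im
E
python3 - <<'E'
from h import *
o=get_obs();print(o)
for n in("scene","side","wrist"):print(n,calibration(n))
a=save("scene","a.png");b=save("side","b.png");c=save("wrist","c.png")
E
```

```text
{'time': 0.0, 'joint_positions': array([-1.03061097e-01,  8.79339735e-02,  1.37223425e+00, -1.57453980e-05,
        1.68363836e+00, -1.03086847e-01]), 'qvel': array([ 0.00065776, -0.00013903,  0.00011806,  0.00033621, -0.00048022,
       -0.00146273]), 'joint_torque': array([ 1.28542815e-03, -3.40182602e+01, -3.02423716e+01,  7.18220207e-02,
        3.29729996e-02, -1.13141955e-04]), 'tool_pos': array([5.49439948e-01, 6.91872608e-05, 2.04325855e-01]), 'ee_rot': array([-3.13938887e+00, -2.12256890e-04,  1.57082009e+00]), 'wrist_force': array([-0.14976603,  0.35992466, -0.36837294]), 'wrist_torque': array([-0.0003294 , -0.02349148, -0.04812969]), 'width': 0.09355997612598567}
scene {'camera_matrix': array([[483.39404685,   0.        , 287.12236085],
       [  0.        , 483.39404685, 205.43773744],
       [  0.        ,   0.        ,   1.        ]]), 'eye': array([1.06639797, 0.76885962, 0.86737853]), 'orientation': array([ 0.85424732, -0.00395211,  2.56115436])}
side {'camera_matrix': array([[390.39823408,   0.        , 283.01744382],
       [  0.        , 390.39823408, 206.70041854],
       [  0.        ,   0.        ,   1.        ]]), 'eye': array([ 0.31811546, -0.64714891,  0.74591994]), 'orientation': array([ 0.79145983,  0.01295163, -0.40721864])}
wrist {'camera_matrix': array([[328.41418903,   0.        , 276.15495085],
       [  0.        , 328.41418903, 209.89728569],
       [  0.        ,   0.        ,   1.        ]]), 'tool_from_camera': array([[ 8.20516756e-04,  9.67280579e-01,  2.53707722e-01,
         7.30035418e-02],
       [ 9.99999427e-01, -6.19227946e-04, -8.73245473e-04,
        -4.53207141e-05],
       [-6.87570475e-04,  2.53708293e-01, -9.67280533e-01,
        -1.79816785e-01],
       [ 0.00000000e+00,  0.00000000e+00,  0.00000000e+00,
         1.00000000e+00]])}
```

View pics/a.png

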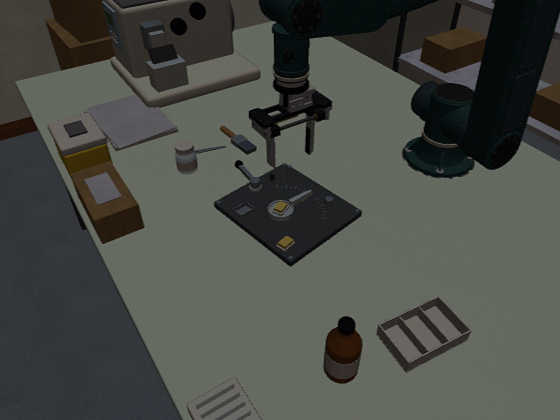

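View pics/c.png

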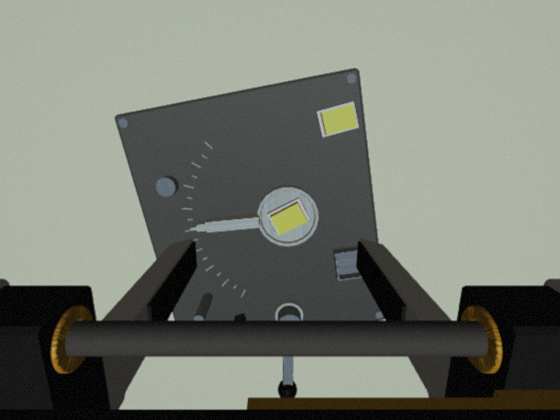

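The scene shows the plate with the dish near (282,209), and the arm pointing to the robot. In the wrist view, up is +y and right is +x. It shows the dish at (288,217), the tip at about (190,230), the squat stud at (166,187), the tall pin at about (203,305), and the lever boss at (289,315) with its knob at (287,388).

```bash
python3 - <<'E'
import cv2
b=cv2.imread('pics/b.png');c=cv2.imread('pics/c.png')
c=cv2.convertScaleAbs(c[130:410,130:400],alpha=1.8,beta=15)
cv2.imwrite('pics/c2.png',cv2.resize(c,None,fx=2.1,fy=2.1,interpolation=cv2.INTER_CUBIC))
cv2.imwrite('pics/b2.png',cv2.convertScaleAbs(b,alpha=1.6,beta=10))
E
```

```text
(no output)
```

View pics/c2.png

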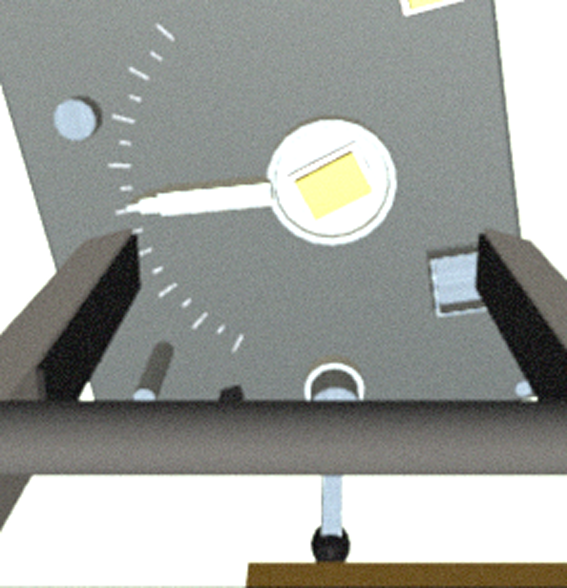

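View pics/b2.png

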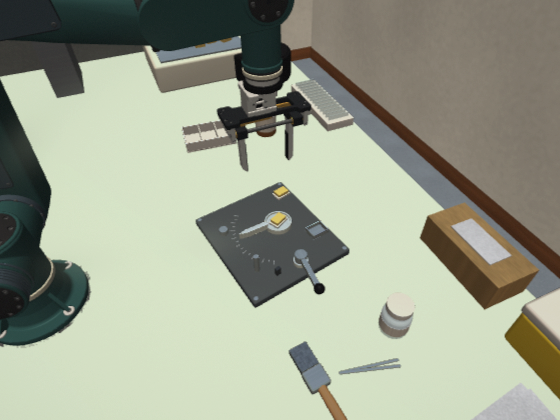

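The crop puts the dish centre at (333,181), the tip at (118,211), the pin top at (144,396), the knob at (331,547) and the stop block at (232,393). In the side view the dish is at (278,222), the tip at (241,235), the pin top at (255,257) and the knob at (319,288).

```bash
cat >> h.py <<'E'
def ray(n,uv,z,o=None):
    c=calibration(n);K=c['camera_matrix']
    if n=='wrist':
        T=np.eye(4);T[:3,:3]=R.from_euler('xyz',o['ee_rot']).as_matrix();T[:3,3]=o['tool_pos'];T=T@c['tool_from_camera']
        e,M=T[:3,3],T[:3,:3]
    else: e,M=c['eye'],R.from_euler('xyz',c['orientation']).as_matrix()
    q=np.linalg.inv(K)@[uv[0],uv[1],1]; d=M@[q[0],-q[1],-q[2]]
    return e+d*(z-e[2])/d[2]
E
python3 - <<'E'
from h import *
o=get_obs();f=lambda x,y:(x/2.1+130,y/2.1+130)
W=dict(dish=((333,181),.039),tip=((118,211),.048),pin=((144,396),.07),pinbase=((165,346),.02),stud=((75,118),.034),knob=((331,547),.044),stop=((232,388),.04))
P={k:ray('wrist',f(*p),z,o)for k,(p,z) in W.items()}
for k in P:print(k,P[k].round(4))
for k,p,z in[('dish',(278,222),.039),('tip',(241,235),.048),('pin',(255,257),.07),('knob',(319,288),.044),('boss',(301,256),.048),('stop',(278,268),.04),('stud',(224,230),.034)]:print('side',k,ray('side',p,z).round(4))
for a,b in[('dish','tip'),('dish','pin'),('dish','knob'),('dish','stud')]:
    d=(P[b]-P[a])[:2];print(a,b,np.hypot(*d),np.arctan2(d[1],d[0]))
E
```

```text
dish [ 0.5632 -0.0246  0.039 ]
tip [ 0.4527 -0.0382  0.048 ]
pin [ 0.4656 -0.1313  0.07  ]
pinbase [ 0.4665 -0.1306  0.02  ]
stud [0.43   0.0076 0.034 ]
knob [ 0.5641 -0.2499  0.044 ]
stop [ 0.5075 -0.1456  0.04  ]
side dish [ 0.5604 -0.0309  0.039 ]
side tip [ 0.4607 -0.0419  0.048 ]
side pin [ 0.4634 -0.1339  0.07  ]
side knob [ 0.5638 -0.2462  0.044 ]
side boss [ 0.564  -0.1566  0.048 ]
side stop [ 0.5059 -0.1607  0.04  ]
side stud [0.4306 0.0026 0.034 ]
dish tip 0.11127012031596968 -3.0194154655026733
dish pin 0.14454432454602603 -2.311663998093026
dish knob 0.2253110229438705 -1.5664789852237857
dish stud 0.1370378584125123 2.9044180266668778
```

Emit:
step_arm --increments "0.2 -3 1 0 0 0; 0 -3 2 0 0 0; 0 0 2 0 0 -0.14; 0 0 2 0 0 -0.14; 0 0 2 0 0 -0.14" --claw 1

```text
time: 0.65
tool_pos: [0.4895, 0.002, 0.1146]
ee_rot: [-3.142, -0.0, 1.996]
wrist_force: [0.0, 0.1, 0.1]
width: 0.0573
```

Emit:
step_arm --increments "0 0 2 0 0 -0.14; 0 0 1 0 0 -0.14; 0 0 1 0 0 -0.125; 0 0 0 0 0 0; 0 0 0 0 0 0"

```text
time: 1.15
tool_pos: [0.4898, 0.002, 0.0754]
ee_rot: [-3.141, -0.0, 2.393]
wrist_force: [0.6, -0.4, -0.5]
width: 0.0176
```

Emit:
step_arm --increments "0 0 2 0 0 0; 0 0 1.9 0 0 0; 0 0 0 0 0 0; 0 0 0 0 0 0"

```text
time: 1.55
tool_pos: [0.4903, 0.002, 0.0372]
ee_rot: [3.141, 0.0, 2.395]
wrist_force: [0.9, -0.2, 0.1]
width: 0.0005
```

Emit:
step_arm --increments "-1 -0.9 0 0 0 0; -1 -0.9 0 0 0 0; -0.8 -0.8 0 0 0 0; -0.8 -0.7 0 0 0 0; -0.7 -0.6 0 0 0 0"

```text
time: 2.05
tool_pos: [0.4951, -0.057, 0.0367]
ee_rot: [3.142, -0.0, 2.395]
wrist_force: [0.4, 3.2, 1.0]
width: 0.0008
```

Emit:
step_arm --increments "-0.6 -0.4 0 0 0 0; -0.4 -0.3 0 0 0 0; -0.3 -0.2 0 0 0 0; 0 0 0 0 0 0; 0 0 0 0 0 0"

```text
time: 2.55
tool_pos: [0.4985, -0.0719, 0.0364]
ee_rot: [-3.14, 0.001, 2.396]
wrist_force: [-0.0, -0.2, 0.3]
width: 0.0004
```

```bash
python3 - <<'E'
from h import *
o=get_obs();print(o['tool_pos'],o['ee_rot'],o['wrist_force'])
c=save("wrist","d.png");s=save("side","e.png");save("scene","f.png")
a=cv2.convertScaleAbs(c[:,:,::-1],alpha=1.8,beta=15)
b=cv2.resize(cv2.convertScaleAbs(s[170:310,180:360,::-1],alpha=1.8,beta=15),None,fx=2,fy=2,interpolation=cv2.INTER_CUBIC)
cv2.imwrite('pics/g.png',cv2.resize(a,(800,600),interpolation=cv2.INTER_CUBIC));cv2.imwrite('pics/e2.png',b)
E
```

```text
[ 0.49852521 -0.07186409  0.03640356] [-3.14046305e+00  8.52910753e-04  2.39589156e+00] [-0.03595336 -0.15579748  0.30143098]
```

View pics/g.png

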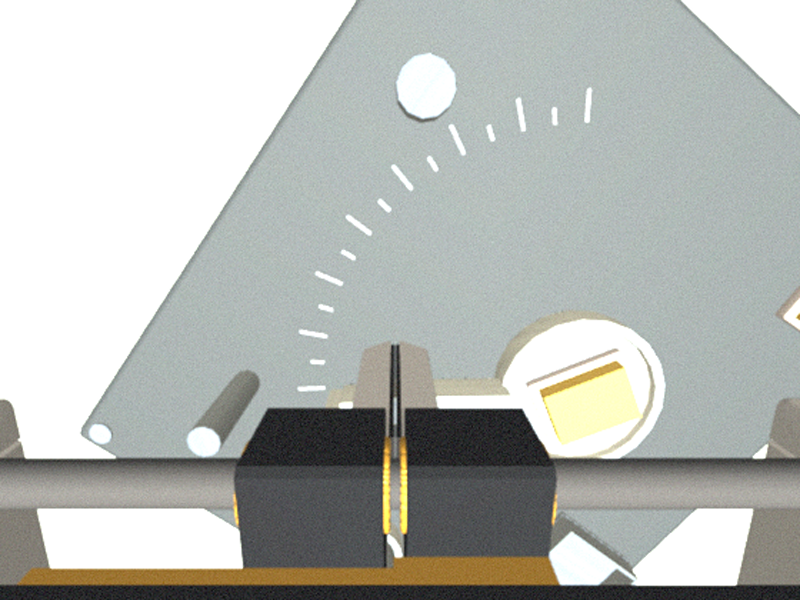

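The close wrist view has the pin top at (204,441), the dish rim centre at about (583,386), and the arm half hidden behind the fingers. I'll lift clear and move across so the camera sees the whole arm.

Emit:
step_arm --increments "1 0 0 0 0 0; 1 0 -2 0 0 0; 0 0 -4 0 0 0; -3 0 -4 0 0 0; -4 0 -2 0 0 0"

```text
time: 3.2
tool_pos: [0.5364, -0.1045, 0.1614]
ee_rot: [3.138, 0.006, 2.398]
wrist_force: [0.7, -0.2, 1.1]
width: 0.0004
```

Emit:
step_arm --increments "-4 0 0 0 0 0; 0 0 0 0 0 0; 0 0 0 0 0 0; 0 0 0 0 0 0"

```text
time: 3.6
tool_pos: [0.5636, -0.1313, 0.156]
ee_rot: [-3.141, -0.002, 2.396]
wrist_force: [0.6, -0.2, -0.5]
width: 0.0004
```

```bash
python3 - <<'E'
from h import *
o=get_obs();print(o['tool_pos'],o['ee_rot'],o['wrist_force'])
c=save("wrist","h.png")
a=cv2.convertScaleAbs(c[:,:,::-1],alpha=1.5,beta=10)
cv2.imwrite('pics/h2.png',cv2.resize(a,(800,600),interpolation=cv2.INTER_CUBIC))
E
```

```text
[ 0.56361863 -0.13129571  0.15597325] [-3.14117942e+00 -1.60474960e-03  2.39643026e+00] [ 0.63887639 -0.18422777 -0.4561146 ]
```

View pics/h2.png

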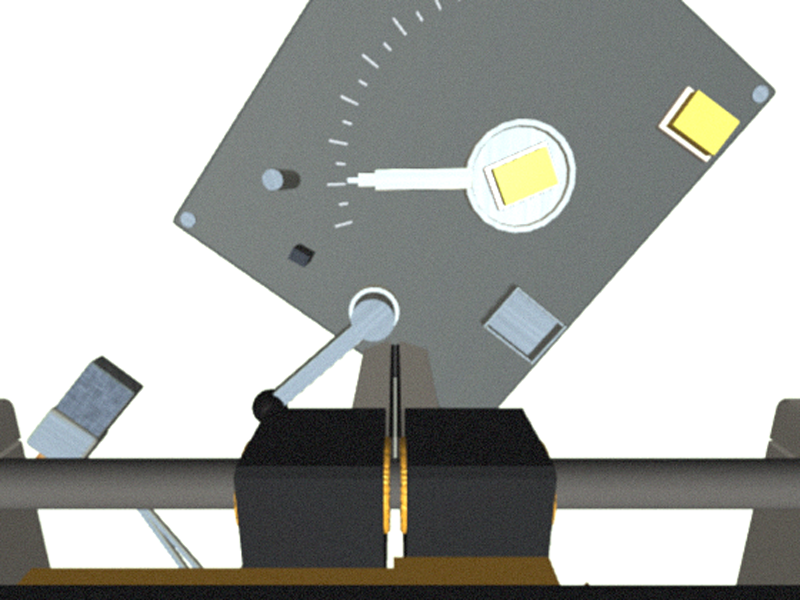

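A clear view: dish rim centre (521,175), pin top (272,180), arm centreline from (465,178) to (380,180), tip about (349,181), boss (373,317), knob (268,404), stop (301,255). I'll measure each from these.

```bash
python3 - <<'E'
from h import *
o=get_obs();im=cv2.imread('pics/h.png')
g=cv2.cvtColor(im,cv2.COLOR_BGR2GRAY).astype(float)
# sub-pixel arm centreline: bright columns
pts=[]
for x in range(272,322,6):
    r=np.arange(110,142);w=np.clip(g[110:142,x]-120,0,None);pts.append((x,(r*w).sum()/w.sum()))
A=np.array([ray('wrist',p,.048,o)[:2] for p in pts])
# dish outer outline, pin top
f=lambda x,y:(x*.7,y*.7)
D=ray('wrist',f(521,175),.039,o)[:2]
p=g[114:138,180:202];
P=ray('wrist',f(272,180),.07,o)[:2]
print('arm px',np.round(pts,1).tolist())
l=cv2.fitLine(A.astype(np.float32),cv2.DIST_HUBER,0,.01,.01).ravel();u=l[:2];c=l[2:]
if u@(P-c)<0:u=-u
n=np.array([-u[1],u[0]])
print('D',D,'P',P,'dist',np.linalg.norm(P-D),'pin off arm line',n@(P-c),'dish off line',n@(D-c))
u2=(P-D)/np.linalg.norm(P-D);print('arm ang',np.arctan2(*u[::-1]),'want',np.arctan2(*u2[::-1]))
for k,q,z in[('tip',(349,181),.048),('boss',(373,317),.048),('knob',(268,404),.044),('stop',(301,255),.04),('mould',(523,322),.034),('jarbrush',(88,395),.0)]:
    X=ray('wrist',f(*q),z,o)[:2];print(k,X,'r',np.linalg.norm(X-D))
    if k=='tip':t=(X-D);t/=np.linalg.norm(t);print(' tip-dish line off at pin',t[0]*(P-D)[1]-t[1]*(P-D)[0])
E
```

```text
arm px [[272.0, 125.2], [278.0, 124.8], [284.0, 124.8], [290.0, 124.8], [296.0, 124.9], [302.0, 124.8], [308.0, 124.8], [314.0, 124.8], [320.0, 124.5]]
D [ 0.56129088 -0.02417189] P [ 0.46528138 -0.13255699] dist 0.144793491118174 pin off arm line 0.00014415569129205792 dish off line -0.0014688859668542575
arm ang -2.3068614 want -2.2957207148607015
tip [ 0.49305986 -0.10343118] r 0.10458254201898373
 tip-dish line off at pin -0.0020502386525410032
boss [ 0.5642422  -0.15087989] r 0.1267423689548152
knob [ 0.56155541 -0.24716366] r 0.22299192613239616
stop [ 0.50473832 -0.15825142] r 0.14551808463659704
mould [ 0.63795576 -0.08225766] r 0.09618451489096765
jarbrush [ 0.46871434 -0.36991527] r 0.35792304011626624
```

The arm's line misses the pin centre by about 2 mm at most, the tip radius is 0.1046 m, and the lever is still near 0.2 rad. Step 1 looks met. Next I'll plan the lever arc.

```bash
python3 - <<'E'
from h import *
o=get_obs();M=R.from_euler('xyz',o['ee_rot']).as_matrix();p=o['tool_pos'].copy();print(p)
print('jar base',ray('side',(398,325),0),'forceps',ray('side',(370,367),0),ray('side',(398,360),0))
B=np.array([.5642,-.1509])
ty=np.arctan2(M[1,1],M[0,1])
def c(th,gap=0):
    d=abs((th-ty+np.pi/2)%np.pi-np.pi/2);h=8e-3*np.cos(d)+12.5e-3*abs(np.sin(d))
    u=np.array([np.cos(th),np.sin(th)]);t=np.array([u[1],-u[0]]);return B+.062*u-(.006+h+gap)*t
W=[('start',c(np.deg2rad(-91.6),.02))]+[(j,c(np.deg2rad(-79.6)-j)) for j in(.3,.5,.7,.9,1.1,1.25,1.35,1.4,1.45,1.48)]
for k,w in W:
    d=M.T@np.array([*(w-p[:2]),0])*100;print(k,w.round(4),'tool cm',d.round(2));p[:2]=w
E
```

```text
[ 0.56365096 -0.13123042  0.1562441 ]
jar base [ 0.68771263 -0.36748048  0.        ] forceps [ 0.5874065  -0.41904811  0.        ] [ 0.64435066 -0.42909699  0.        ]
start [ 0.6027 -0.214 ] tool cm [-8.48 -3.44 -0.01]
0.3 [ 0.5765 -0.2148] tool cm [ 1.87 -1.83  0.  ]
0.5 [ 0.5623 -0.2156] tool cm [ 0.99 -1.02  0.  ]
0.7 [ 0.5479 -0.213 ] tool cm [ 1.23 -0.79  0.  ]
0.9 [ 0.5342 -0.207 ] tool cm [ 1.41 -0.49  0.  ]
1.1 [ 0.5247 -0.2013] tool cm [ 1.09 -0.22  0.  ]
1.25 [ 0.5183 -0.1961] tool cm [ 0.82 -0.05  0.  ]
1.35 [ 0.5144 -0.1921] tool cm [0.56 0.03 0.  ]
1.4 [ 0.5125 -0.19  ] tool cm [0.28 0.03 0.  ]
1.45 [ 0.5107 -0.1877] tool cm [0.29 0.05 0.  ]
1.48 [ 0.5097 -0.1862] tool cm [0.17 0.04 0.  ]
```

Emit:
step_arm --increments "-4 -1.5 0 0 0 0; -4.5 -1.9 1 0 0 0; 0 0 4 0 0 0; 0 0 4 0 0 0; 0 0 3 0 0 0"

```text
time: 4.15
tool_pos: [0.6024, -0.2138, 0.0339]
ee_rot: [-3.141, -0.003, 2.396]
wrist_force: [-0.5, -0.1, -0.2]
width: 0.0003
```

Emit:
step_arm --increments "0 0 0 0 0 0; 0 0 0 0 0 0; 0.9 -0.9 0 0 0 0; 1 -0.9 0 0 0 0; 0 0 0 0 0 0"

```text
time: 4.65
tool_pos: [0.5793, -0.2159, 0.0407]
ee_rot: [3.14, 0.006, 2.396]
wrist_force: [1.0, -0.5, -0.3]
width: 0.0006
```

Emit:
step_arm --increments "1 -1 0 0 0 0; 0.6 -0.4 0 0 0 0; 0.6 -0.4 0 0 0 0; 0.7 -0.25 0 0 0 0; 0.7 -0.25 0 0 0 0"

```text
time: 5.15
tool_pos: [0.5362, -0.2085, 0.0375]
ee_rot: [-3.141, 0.003, 2.396]
wrist_force: [5.0, -1.1, 1.6]
width: 0.0002
```

Emit:
step_arm --increments "0.6 -0.1 0 0 0 0; 0.5 -0.1 0 0 0 0; 0.4 0 0 0 0 0; 0.4 0 0 0 0 0; 0 0 0 0 0 0"

```text
time: 5.65
tool_pos: [0.5198, -0.1964, 0.0362]
ee_rot: [-3.141, -0.0, 2.396]
wrist_force: [2.9, -1.5, 1.8]
width: 0.0004
```

Emit:
step_arm --increments "0.3 0 0 0 0 0; 0.3 0 0 0 0 0; 0.2 0 0 0 0 0; 0.2 0 0 0 0 0; 0 0 0 0 0 0"

```text
time: 6.15
tool_pos: [0.5126, -0.1894, 0.0361]
ee_rot: [-3.141, -0.001, 2.396]
wrist_force: [3.0, -2.9, -0.4]
width: 0.0002
```

Friction only so far, at about 1.4 rad, so I'll nudge on until the force rises at the stop.

Emit:
step_arm --increments "0.1 0 0 0 0 0; 0.1 0 0 0 0 0; 0.1 0 0 0 0 0; 0 0 0 0 0 0; 0 0 0 0 0 0"

```text
time: 6.65
tool_pos: [0.5114, -0.1883, 0.0364]
ee_rot: [-3.141, 0.002, 2.396]
wrist_force: [4.7, -5.0, -2.0]
width: 0.0008
```

Emit:
step_arm --increments "0.1 0 0 0 0 0; 0.1 0 0 0 0 0; 0.1 0 0 0 0 0; 0 0 0 0 0 0; 0 0 0 0 0 0"

```text
time: 7.15
tool_pos: [0.5109, -0.188, 0.0368]
ee_rot: [-3.141, 0.007, 2.395]
wrist_force: [9.3, -7.9, -3.8]
width: 0.0006
```

The force climbs while the finger stays put, so the lever is at its stop. I'll back off, lift and check.

Emit:
step_arm --increments "-1 0 0 0 0 0; -1.5 0 0 0 0 0; 0 0 -4 0 0 0; 0 0 -4 0 0 0; 0 2 -4 0 0 0"

```text
time: 7.65
tool_pos: [0.5378, -0.1878, 0.1562]
ee_rot: [-3.139, -0.007, 2.393]
wrist_force: [1.5, 0.2, -0.1]
width: 0.0009
```

Emit:
step_arm --increments "0 3 0 0 0 0; 0 0 0 0 0 0; 0 0 0 0 0 0; 0 0 0 0 0 0"

```text
time: 8.05
tool_pos: [0.5593, -0.1656, 0.1546]
ee_rot: [-3.139, -0.005, 2.396]
wrist_force: [0.3, 0.8, -0.2]
width: 0.0005
```

```bash
python3 - <<'E'
from h import *
o=get_obs();print(o['time'],o['tool_pos'],o['ee_rot'],o['wrist_force'])
c=save("wrist","k.png")
a=cv2.convertScaleAbs(c[:,:,::-1],alpha=1.5,beta=10)
cv2.imwrite('pics/k2.png',cv2.resize(a,(800,600),interpolation=cv2.INTER_CUBIC))
E
```

```text
8.05 [ 0.5593038  -0.16561222  0.15461594] [-3.13947778 -0.00451077  2.39556264] [ 0.26026562  0.76338986 -0.15522521]
```

View pics/k2.png

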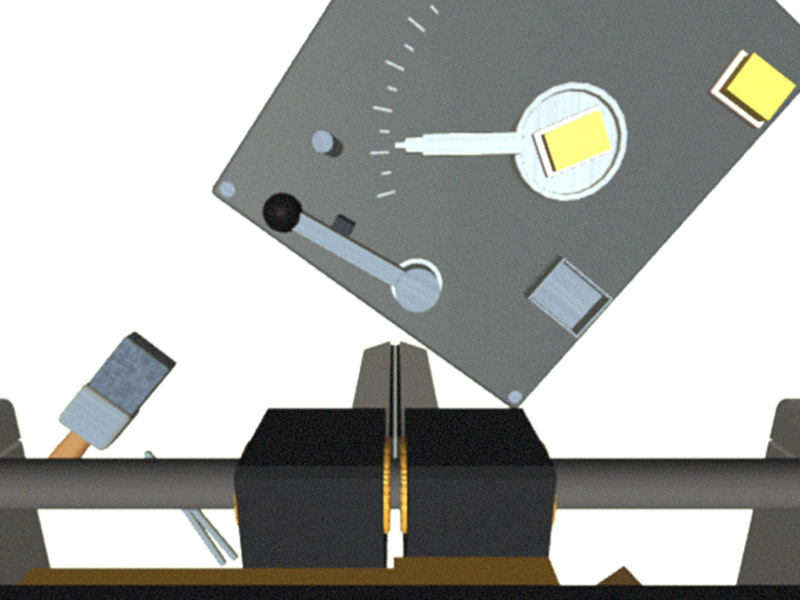

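The lever now lies against the stop block: knob (281,213), boss (416,290). The block is in the dish, and the pointer tip (398,145) still faces the pin (322,141). One last check with numbers.

```bash
python3 - <<'E'
from h import *
o=get_obs();r=lambda x,y,z:ray('wrist',(x*.7,y*.7),z,o)[:2]
D=r(572,139,.039);P=r(322,141,.07);T=r(398,145,.048);B=r(416,290,.048);K=r(281,213,.044)
g=cv2.cvtColor(cv2.imread('pics/k.png'),cv2.COLOR_BGR2GRAY).astype(float)
A=[]
for x in range(306,352,5):
    q=np.arange(86,116);w=np.clip(g[86:116,x]-120,0,None);A.append(ray('wrist',(x,(q*w).sum()/w.sum()),.048,o)[:2])
l=cv2.fitLine(np.float32(A),cv2.DIST_HUBER,0,.01,.01).ravel()
cr=lambda a,b:a[0]*b[1]-a[1]*b[0]
print('pin off arm-fit line',cr(l[:2],P-l[2:]),'dish off',cr(l[:2],D-l[2:]))
t=(T-D)/np.linalg.norm(T-D);print('pin off dish-tip line',cr(t,P-D),'r',np.linalg.norm(T-D),np.linalg.norm(P-D))
k=K-B;b=B-D;yaw=np.arctan2(b[1],b[0])-np.arctan2(-125,-20)
print('lever',np.linalg.norm(k),'joint',(-np.pi/2+yaw-np.arctan2(k[1],k[0]))%(2*np.pi))
E
```

```text
pin off arm-fit line 0.0008228878788035451 dish off 0.0021103489244719102
pin off dish-tip line -0.002168672043482228 r 0.1042021655490954 0.14506129654332212
lever 0.0954888181726613 joint 1.4526759001105258
```

```bash
python3 -c "
from h import *
print(close_job())"
```

```text
the job is handed in; nothing more can be done
None
```

I pushed the pointer round to the tall pin with the closed fingers. I checked it while the lever was still open (about 0.2 rad), then pushed the lever to its stop. After that I backed off, lifted clear and handed in at about 8 s of the 54 s allowed. No verdict came back.

| Last check (wrist camera) | Result | Must be |
|---|---|---|
| Pin off the line fitted along the arm | 0.8 mm | within 7 mm |
| Pin off the line from dish to tip | 2.2 mm, opposite sign | within 7 mm |
| Clamping lever | about 1.45 rad, against its stop block | above 1.35 rad |

- **Pointer estimates:** the two disagree by about 3 mm, which is about what the 2 mm calibration would give. Both are well inside the limit.
- **Wax block:** it looks flat and central in the dish. I judged this by eye and did not measure it.
- **Bystanders:** I measured none of them. The spare block, mould, brush and forceps look undisturbed in the last picture. The jar, bottle and tray are not in it, but the arm stayed well away from them.

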